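# Cover the leftovers, each dish with its own lid

### The arm

A 6-joint arm with a two-finger parallel gripper is mounted at the origin on the work surface. World frame = base frame: x ahead of the robot, y to its left, z up, the work surface at z = 0. Lengths are in mm, angles in rad, forces in N, time in s.
With the tool pointing down it reaches from about 350 to 875 mm from the base axis. Payload 4.2 kg.
Tool frame: the origin (TCP) lies where the fingers leave the gripper's body, on its centre line; the fingertips stand ahead of it and the grasp point (between the pads) lies 54 mm ahead of it (arm.nose_length is the z of the fingertips in the tool frame, in mm); z points along the fingers, x is the direction in which the jaws open and shut, and the axes are right-handed (so a half turn about z gives the same grasp; the last joint's range is limited). The gripper opens to 85 mm and grips with 20 to 120 N. Pads are 22 mm wide; open, the fingers measure 114 mm over their backs; the gripper's body (76 mm by 85 mm) begins 54 mm behind the grasp point. The pads swing forward as they close: fully open they stand 13 mm farther back than shut.
Start: joints at [1.527, 0.385, 0.008, 0, -1.194, -0.259], TCP at [186.339, 596.555, 303.912] pointing down, gripper open.
Joint ranges: [-3.14, 3.14], [-1.21, 2.06], [-1.07, 1.41], [-3.16, 2.05], [-2.99, -0.16], [-3.1, 3.1]. Speed limits (rad/s): [2.79, 2.79, 3.14, 3.14, 3.14, 3.14].

### API

Orientations are given as a unit quaternion [x, y, z, w].
In Python, from bench import arm, imaging, job_done gives the robot as it stands.
- The arm moves only by the shell command python3 -m crank 'ROWS' [OPENING]. ROWS is a JSON object of lists of equal length, an entry for each row: "delta_pos": the shift along the tool's x, y, z in m, a list of three; "twist": the turn about the tool's z in rad. In form: {"delta_pos": [[tx, ty, tz], ...], "twist": [twist, ...]}. A call has 1 to 8 rows; each row shifts and turns the commanded pose from where the row before left it, along the tool's axes as they then stand; what a row does not reach is not made up. A row lasts 1/12 s, in which the tool goes at most 41.7 mm and 7.16 degrees, less where a joint would pass 70% of its speed; a pose out of reach is approached as far as the arm can. A call is refused whole if a number of a shift passes 0.0417 or a number of a turn 0.125, either way. A call with a gripper value outside its range is refused whole. OPENING is the opening, from 0 (shut) to 1 (fully open), set as the call begins (- or left out, the last holds). The fingers move at their own pace and stop on an object; the grip force is fixed at half the most. Time passes only in rows, so rows that do not move let the fingers close. It gives the time, the measured TCP pose, the force and the opening at its end, in the units of the state.
- arm.read_state(): the state, without advancing time (a new reading comes with each control period).
- imaging.get_image(name): name is "scene" or "side" or "wrist"; returns (picture, depth): 400x640x3 uint8, blue, green, red; 400x640 float32, mm along the optical axis (not along the pixel's ray), 0 where there is no reading.
- imaging.camera_model(name): a dict with "vfov" (degrees; the focal length in pixels is half the picture's height over the tangent of half this angle, whatever the lens; pixels are square), "cx", "cy" (the principal point, pixels), "dist" ([k1, k2, p1, p2, k3] as OpenCV has them; the pictures are not rectified), "T" (4x4, takes a point from camera to world coordinates); the wrist camera has in their place "hand_eye" (4x4, takes a point from camera to tool coordinates, whose origin is the TCP and whose axes are the tool frame's). Camera axes: x right, y up, looking along -z (the intrinsics and any distortion apply to the point x, -y, -z); pixel columns grow to the right and rows downward; lengths in mm; the calibration is good to about 2 mm. A picture is of the moment at which its call begins: read the wrist's pose just before it. camera_model takes no time and is no camera call.
- job_done(): hands the job in, once; it reports no verdict.
The state is a dict: "clock": time; "joints": joint angles; "joint_vel": joint speeds; "joint_efforts": joint torques, N m; "position": TCP position; "ee_rot": TCP orientation; "contact_force": force on the tool from outside, world axes, zero at the start; "wrist_torque": the same for the moment, N m; "gripper_width": finger opening in mm.
Only numpy, scipy, OpenCV 4.12 (cv2) and the standard library are available. Lean on these libraries where they do the work, as an engineer would, in place of code of your own. Each camera call takes 0.05 s, during which the arm holds its last target.

### The job

The leftovers are ready for the fridge: put on each of the four stoneware dishes the bamboo lid that belongs to it by shape and size, fully home, so that the lid lies level with its board resting on the rim all round. Set each lid down on its dish, do not drop it, leave the dishes standing where they are, and do not disturb the blue cup.

Things in the scene. Friction and masses are not known exactly. Their poses are not given: they have to be found in the camera images.
- small_round_lid_center (a point): The small round pale bamboo lid, 0.05 to 0.2 kg, lying grip up, 50 mm high. From below: plug 12 mm deep (drops into the dish), board 10 mm thick (rests on the rim), dark brown grip 28 mm tall. Sizes: round board 94 mm across, round plug 60 mm across; round knob 22 mm across. Point: its centre, 25 mm above the underside, 3 mm above the board's top; z up; 13 mm above the rim when home.
- small_round_dish_rim (a point): The small round off-white stoneware dish (red cherry tomatoes inside), standing loose on the table (0.3 to 0.5 kg): 86 mm across outside, 74 mm inside, 56 mm high, wall 6 mm. The plug of its own lid goes in with 7 mm of play on every side. The point is the centre of the mouth, at the height of the rim; z is up.
- large_round_lid_center (a point): The large round pale bamboo lid, 0.05 to 0.2 kg, lying grip up, 50 mm high. From below: plug 12 mm deep (drops into the dish), board 10 mm thick (rests on the rim), dark brown grip 28 mm tall. Sizes: round board 124 mm across, round plug 90 mm across; round knob 22 mm across. Point: its centre, 25 mm above the underside, 3 mm above the board's top; z up; 13 mm above the rim when home.
- large_round_dish_rim (a point): The large round off-white stoneware dish (round brown biscuits inside), standing loose on the table (0.3 to 0.5 kg): 116 mm across outside, 104 mm inside, 50 mm high, wall 6 mm. The plug of its own lid goes in with 7 mm of play on every side. The point is the centre of the mouth, at the height of the rim; z is up.
- square_lid_center (a point): The square pale bamboo lid, 0.05 to 0.2 kg, lying grip up, 50 mm high. From below: plug 12 mm deep (drops into the dish), board 10 mm thick (rests on the rim), dark brown grip 28 mm tall. Sizes: board 100 x 100 mm, plug 66 x 66 mm; bar grip 44 (x) x 18 mm (y). Point: its centre, 25 mm above the underside, 3 mm above the board's top; z up; 13 mm above the rim when home.
- square_dish_rim (a point): The square off-white stoneware dish (slices of yellow cheese inside), standing loose on the table (0.3 to 0.5 kg): 92 x 92 mm outside, 80 x 80 mm inside, 52 mm high, wall 6 mm. The plug of its own lid goes in with 7 mm of play on every side. The point is the centre of the mouth, at the height of the rim; z is up, x is square to one side.
- oblong_lid_center (a point): The oblong pale bamboo lid, 0.05 to 0.2 kg, lying grip up, 50 mm high. From below: plug 12 mm deep (drops into the dish), board 10 mm thick (rests on the rim), dark brown grip 28 mm tall. Sizes: board 124 (x) x 88 mm (y), plug 90 x 54 mm; bar grip 44 (x) x 18 mm (y). Point: its centre, 25 mm above the underside, 3 mm above the board's top; z up; 13 mm above the rim when home.
- oblong_dish_rim (a point): The oblong off-white stoneware dish (orange carrot sticks inside), standing loose on the table (0.3 to 0.5 kg): 116 mm long (x) and 80 mm wide (y) outside, 104 x 68 mm inside, 48 mm high, wall 6 mm. The plug of its own lid goes in with 7 mm of play on every side. The point is the centre of the mouth, at the height of the rim; z is up, x runs along its length.
- cup_center (a point): A blue cup without a handle, 72 mm across and 62 mm high, standing loose among the things; not part of the job. The point is its centre, half-way up.
Mind the look-alikes: they are no part of the job. What is shaped like the part that bears square_lid_center but green is not meant.

How it is judged:
By the outcome, as a careful person would: the job done as asked, in the order asked, and still so for the second after the job is handed in, with the robot touching nothing.
It also fails if it takes over 115 s, if anything falls off the work surface, if the arm or the gripper's body presses on something with over 40 N, if the wrist force passes 120 N, or if a joint passes its speed limit or range.

## Working session

There is one attempt and no reset: what is moved stays moved. The work goes in short steps, Python scripts to look and compute and a shell command to move; the robot and the scene stay as the last step left them, time stands still between calls to the robot, and variables do not carry over. Pictures are saved under pics/ and viewed, and the job is handed in when it is done.

```bash
ls; mkdir -p pics; python3 - <<'E'
from bench import arm, imaging
import cv2
s=arm.read_state(); print(s, arm.nose_length)
for n in ["scene","side","wrist"]:
    m=imaging.camera_model(n); print(n,m)
    p,d=imaging.get_image(n); cv2.imwrite(f"pics/{n}0.png",p)
    import numpy as np; np.savez(f"pics/{n}0.npz",p=p,d=d)
E
```

```text
pics
{'clock': 0.0, 'joints': array([ 1.52660981e+00,  3.85571678e-01,  6.60361989e-03, -5.19894116e-04,
       -1.19399741e+00, -2.58611327e-01]), 'joint_vel': array([ 0.00166224, -0.00067027, -0.00010554, -0.00131006,  0.00054277,
       -0.00071842]), 'joint_efforts': array([ 1.08981549e-03, -3.92287517e+01,  1.88394678e+01,  4.18592423e+00,
       -4.63235963e-03, -1.84857377e-06]), 'position': array([186.20667733, 596.16235688, 302.80048925]), 'ee_rot': array([-5.92293896e-01,  8.05721233e-01, -6.92986972e-04, -8.68580471e-04]), 'contact_force': array([-0.45795269,  0.03638407,  0.83760584]), 'wrist_torque': array([0.00871243, 0.01732444, 0.03407464]), 'gripper_width': 85.22322866239536} 72.6
scene {'vfov': 53.97081794487851, 'cx': 317.82478503341383, 'cy': 195.12034243849766, 'dist': array([-0.07887624,  0.        ,  0.        ,  0.        ,  0.        ]), 'T': array([[-7.53473803e-01, -3.80602750e-01,  5.36114517e-01,
         1.17986937e+03],
       [ 6.57289714e-01, -4.16538684e-01,  6.28065089e-01,
         8.32903685e+02],
       [-1.57308651e-02,  8.25613149e-01,  5.64017
[... 454 characters left out ...]
65e+02],
       [-1.87202499e-02,  8.41463245e-01,  5.39989962e-01,
         9.15500599e+02],
       [ 0.00000000e+00,  0.00000000e+00,  0.00000000e+00,
         1.00000000e+00]])}
wrist {'vfov': 62.5032207456478, 'cx': 313.9406948392198, 'cy': 197.89593256900238, 'dist': array([-0.00149105,  0.        ,  0.        ,  0.        ,  0.        ]), 'hand_eye': array([[ 9.99999786e-01, -6.51270565e-04,  5.94191956e-05,
        -4.87301008e-01],
       [-6.00256513e-04, -9.50123714e-01, -3.11872679e-01,
        -8.18938047e+01],
       [ 2.59569083e-04,  3.11872577e-01, -9.50123902e-01,
        -7.07457032e+01],
       [ 0.00000000e+00,  0.00000000e+00,  0.00000000e+00,
         1.00000000e+00]])}
```

View pics/scene0.png

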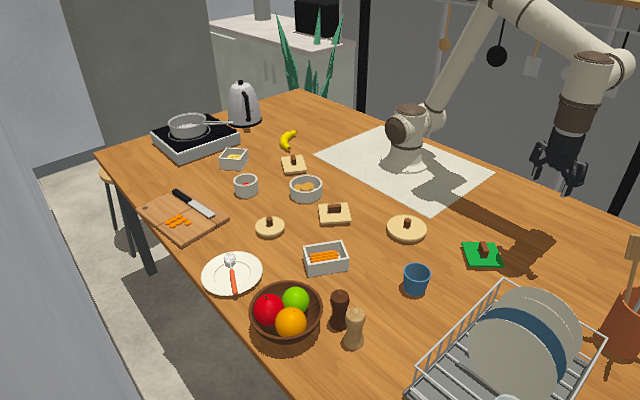

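View pics/side0.png

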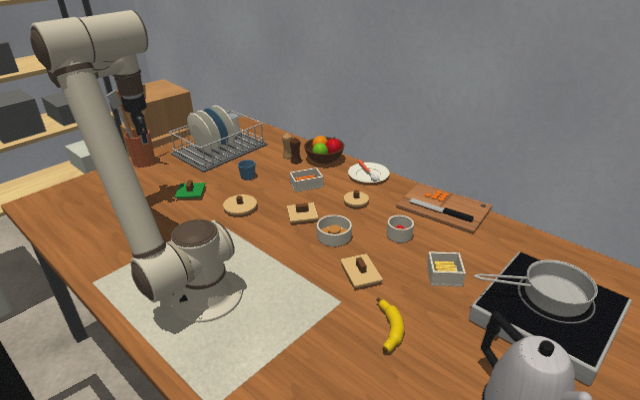

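View pics/wrist0.png

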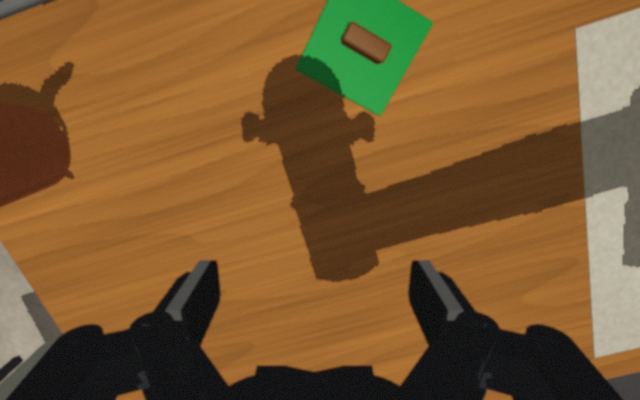

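The scene view shows the dishes at about cheese (233,159), tomato (245,186), biscuit (305,188) and carrot (326,258). The lids are at (293,165), (335,214), small round (270,228) and large round (407,229), with the green decoy at (482,255) and the cup at (417,280). The side view agrees. Next I'll measure them with depth from both views.

```bash
cat > h.py <<'E'
import numpy as np, cv2
from bench import arm, imaging
from scipy.spatial.transform import Rotation as R
def K(m):
    f=200/np.tan(np.radians(m['vfov'])/2); return np.array([[f,0,m['cx']],[0,f,m['cy']],[0,0,1]])
def TT(m,s=None):
    if 'T' in m: return m['T']
    T=np.eye(4);T[:3,:3]=R.from_quat(s['ee_rot']).as_matrix();T[:3,3]=s['position'];return T@m['hand_eye']
def rays(m,uv):
    n=cv2.undistortPoints(np.asarray(uv,float).reshape(-1,1,2),K(m),m['dist']).reshape(-1,2)
    return np.c_[n[:,0],-n[:,1],-np.ones(len(n))]
def toplane(m,uv,z,s=None):
    T=TT(m,s); d=rays(m,uv)@T[:3,:3].T; o=T[:3,3]; t=(z-o[2])/d[:,2]; return o+d*t[:,None]
def cloud(m,d,s=None):
    v,u=np.mgrid[0:400,0:640]; r=rays(m,np.c_[u.ravel(),v.ravel()])
    P=r*d.reshape(-1,1); T=TT(m,s); return (P@T[:3,:3].T+T[:3,3]).reshape(400,640,3)
E
cat > m1.py <<'E'
from h import *
from scipy import ndimage
for n in ["scene","side"]:
    z=np.load(f"pics/{n}0.npz"); m=imaging.camera_model(n); C=cloud(m,z['d']); hsv=cv2.cvtColor(z['p'],cv2.COLOR_BGR2HSV)
    X=C[...,0];Y=C[...,1];Z=C[...,2]
    reg=(X>200)&(X<950)&(abs(Y)<700)&(z['d']>0)
    print(n,"table z",np.median(Z[reg]))
    mk=(reg&(Z>14)&(Z<80)).astype(np.uint8)
    k,L,st,ce=cv2.connectedComponentsWithStats(mk)
    for i in range(1,k):
        if st[i,4]<120: continue
        q=L==i; P=C[q]; print(i,ce[i].round(),st[i,4],"xy",np.median(P[:,:2],0).round(),"ext",np.ptp(P[:,:2],0).round(),"z95",np.percentile(P[:,2],[10,50,95]).round(),"hsv",np.median(hsv[q],0))
E
python3 m1.py
```

```text
scene table z 0.8091542155187881
2 [210. 147.] 2072 xy [ 559. -594.] ext [316. 314.] z95 [23. 51. 69.] hsv [ 28.  20. 117.]
4 [285. 140.] 151 xy [ 278. -452.] ext [110. 120.] z95 [19. 28. 35.] hsv [ 27. 255. 224.]
5 [293. 164.] 376 xy [ 376. -254.] ext [132. 144.] z95 [19. 22. 48.] hsv [ 21.  93. 235.]
6 [245. 184.] 446 xy [ 606. -233.] ext [84. 88.] z95 [21. 39. 56.] hsv [ 23.  34. 139.]
7 [305. 188.] 694 xy [459. -85.] ext [118. 116.] z95 [20. 33. 49.] hsv [ 22.  35. 140.]
8 [182. 215.] 2810 xy [ 854. -242.] ext [212. 311.] z95 [16. 19. 28.] hsv [ 15. 133. 202.]
9 [334. 213.] 603 xy [479.  89.] ext [135. 136.] z95 [19. 21. 48.] hsv [ 21.  94. 235.]
10 [407. 228.] 820 xy [362. 296.] ext [125. 124.] z95 [19. 22. 36.] hsv [ 21.  93. 235.]
11 [269. 226.] 466 xy [675.   1.] ext [92. 95.] z95 [19. 21. 45.] hsv [ 21.  94. 235.]
12 [325. 257.] 1130 xy [639. 225.] ext [137. 125.] z95 [20. 30. 49.] hsv [ 22.  35. 141.]
13 [482. 254.] 880 xy [298. 518.] ext [136. 136.] z95 [19. 22. 49.] hsv [ 68. 194. 173.]
14 [233. 268.] 556 xy [850.  72.] ext [168. 170.] z95 [15. 17. 29.] hsv [ 26.  22. 241
[... 1474 characters left out ...]
y [ 595. -247.] ext [92. 86.] z95 [20. 38. 55.] hsv [ 21.  37. 119.]
58 [519. 265.] 519 xy [ 637. -618.] ext [135.  62.] z95 [62. 66. 68.] hsv [105.  44.  25.]
59 [446. 267.] 1004 xy [ 523. -456.] ext [131. 128.] z95 [21. 34. 53.] hsv [ 21.  37. 120.]
60 [361. 271.] 887 xy [ 357. -277.] ext [136. 149.] z95 [18. 21. 48.] hsv [ 18. 113. 215.]
61 [539. 279.] 214 xy [ 608. -686.] ext [75. 35.] z95 [69. 71. 78.] hsv [ 23.  18. 174.]
63 [500. 302.] 1801 xy [ 465. -639.] ext [172. 110.] z95 [46. 65. 69.] hsv [99. 33. 25.]
64 [393. 321.] 612 xy [ 259. -467.] ext [105. 132.] z95 [22. 31. 37.] hsv [ 24.  223.  208.5]
66 [487. 351.] 121 xy [ 298. -688.] ext [21. 30.] z95 [55. 63. 77.] hsv [80. 29. 31.]
```

```bash
cat > m2.py <<'E'
from h import *
# approx centre, top height, radius search
O={'lidA':(367,-266,22),'lidB':(468,80,22),'lidS':(667,-6,22),'lidL':(353,288,22),'dS':(600,-240,56),'dL':(454,-87,50),'dSq':(523,-456,52),'dOb':(637,224,48),'cup':(519,448,62)}
for n in ["scene","side"]:
    z=np.load(f"pics/{n}0.npz"); m=imaging.camera_model(n); C=cloud(m,z['d']); z_=z['d']
    for o,(x,y,h) in O.items():
        near=(np.hypot(C[...,0]-x,C[...,1]-y)<88)&(z_>0)
        q=near&(abs(C[...,2]-h)<3.5); P=C[q]
        if len(P)<20: print(n,o,len(P)); continue
        xy=P[:,:2].astype(np.float32)
        (cx,cy),r=cv2.minEnclosingCircle(xy); rc=cv2.minAreaRect(xy)
        s=f"{n} {o} n{len(P)} circ {cx:.0f},{cy:.0f} d{2*r:.0f} rect {np.round(rc[0])} {np.round(rc[1])} a{rc[2]:.0f} z{np.median(P[:,2]):.1f}"
        if o[0]=='l':
            g=C[near&(C[...,2]>45)&(C[...,2]<56)]; 
            if len(g)>5:
                gr=cv2.minAreaRect(g[:,:2].astype(np.float32)); s+=f" grip {np.round(gr[0])} {np.round(gr[1])} a{gr[2]:.0f} z{np.median(g[:,2]):.1f}"
        print(s)
E
python3 m2.py
```

```text
scene lidA n286 circ 370,-265 d150 rect [ 370. -264.] [127.  88.] a60 z21.5 grip [ 370. -265.] [38. 18.] a60 z48.8
scene lidB n426 circ 472,81 d137 rect [470.  80.] [105. 100.] a53 z21.1 grip [470.  79.] [22. 43.] a55 z48.4
scene lidS n364 circ 669,-6 d98 rect [668.  -6.] [96. 89.] a56 z20.8 grip [669.  -5.] [19. 20.] a28 z48.6
scene lidL n685 circ 353,287 d128 rect [353. 288.] [122. 121.] a38 z22.2 grip [354. 289.] [17. 21.] a79 z48.6
scene dS n73 circ 605,-245 d89 rect [ 603. -241.] [84. 80.] a14 z55.1
scene dL n111 circ 456,-85 d123 rect [455. -84.] [118. 114.] a53 z48.4
scene dSq n89 circ 530,-451 d128 rect [ 530. -451.] [95. 96.] a38 z51.2
scene dOb n248 circ 639,224 d137 rect [639. 225.] [ 82. 116.] a62 z47.2
scene cup n124 circ 522,454 d76 rect [524. 452.] [69. 70.] a83 z61.3
side lidA n646 circ 363,-267 d153 rect [ 364. -268.] [129.  88.] a60 z21.3 grip [ 363. -270.] [44. 18.] a64 z49.1
side lidB n302 circ 466,79 d137 rect [465.  78.] [104. 100.] a54 z21.2 grip [466.  80.] [24. 42.] a58 z48.3
side lidS n200 circ 662,-8 d98 rect [662. -10.] [91. 89.] a40 z21.1 grip [663.  -7.] [25. 15.] a39 z48.4
side lidL n395 circ 349,286 d129 rect [349. 286.] [124. 121.] a9 z21.4 grip [351. 286.] [18. 15.] a51 z48.5
side dS n86 circ 599,-247 d91 rect [ 600. -244.] [83. 84.] a68 z54.4
side dL n135 circ 452,-85 d122 rect [450. -85.] [117. 115.] a62 z48.6
side dSq n197 circ 527,-455 d128 rect [ 528. -455.] [95. 94.] a38 z51.5
side dOb n82 circ 638,223 d131 rect [634. 222.] [ 86. 116.] a60 z46.7
side cup n40 circ 518,451 d79 rect [520. 450.] [77. 65.] a52 z61.1
```

```bash
cat > plan.py <<'E'
from h import *
import sys
def yaw(s):
    M=R.from_quat(s['ee_rot']).as_matrix(); return np.degrees(np.arctan2(M[1,0],M[0,0])), M
def go(x,y,z,ps=None):
    s=arm.read_state(); a,M=yaw(s); d=M.T@(np.array([x,y,z])-s['position'])
    print("t%.1f pos"%s['clock'],s['position'].round(1),"yaw %.1f"%a,"tilt",M[:,2].round(3),"F",s['contact_force'].round(1),"w%.1f"%s['gripper_width'],"j6 %.2f"%s['joints'][5])
    print("tool shift mm",d.round(1),"norm",np.linalg.norm(d).round(), "rows>=",np.ceil(np.linalg.norm(d)/41))
    if ps is not None:
        t=-((ps-a+180)%360-180); print("twist rad %.3f"%np.radians(t),"rows>=",np.ceil(abs(t)/7.1))
if __name__=="__main__": go(*map(float,sys.argv[1:]))
E
python3 plan.py 351 287 300
```

```text
t0.1 pos [186.3 596.3 303.1] yaw -107.4 tilt [-0.    -0.002 -1.   ] F [ 0.3 -0.7  0.6] w85.0 j6 -0.26
tool shift mm [ 246.  -249.5    3.5] norm 350.0 rows>= 9.0
```

```bash
python3 -m crank '{"delta_pos":[[0.0246,-0.025,0],[0.0246,-0.025,0],[0.0246,-0.025,0],[0.0246,-0.025,0],[0.0246,-0.025,0],[0.0246,-0.025,0],[0.0246,-0.025,0],[0.0246,-0.025,0]],"twist":[0,0,0,0,0,0,0,0]}' 0.25
```

```text
clock: 0.82
position: [318.9, 347.3, 303.8]
ee_rot: [-0.593, 0.806, -0.0, -0.0]
contact_force: [1.3, 0.5, 0.2]
gripper_width: 21.0
```

```bash
python3 -m crank '{"delta_pos":[[0.0246,-0.025,0],[0.0246,-0.025,0],[0,0,0],[0,0,0]],"twist":[0,0,0,0]}'; python3 plan.py 351 287 300
python3 - <<'E'
from h import *
s=arm.read_state();p,d=imaging.get_image("wrist");cv2.imwrite("pics/w1.png",p);np.savez("pics/w1.npz",p=p,d=d,pos=s['position'],rot=s['ee_rot'])
E
```

```text
clock: 1.15
position: [352.1, 285.6, 304.0]
ee_rot: [-0.591, 0.807, 0.0, 0.0]
contact_force: [-0.3, 0.4, 1.6]
gripper_width: 21.2
t1.1 pos [352.1 285.6 304. ] yaw -107.5 tilt [-0.  0. -1.] F [-0.3  0.4  1.6] w21.2 j6 0.22
tool shift mm [-1.   1.5  4. ] norm 4.0 rows>= 1.0
```

View pics/w1.png

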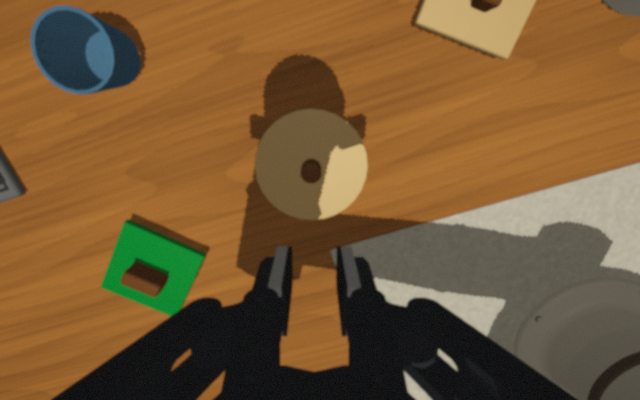

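The wrist view has the large lid centred at about (311,164), with its knob at (311,170), and the fingertips at (288,250) and (340,250). I'll measure the lid and the fingertip reach.

```bash
cat > wr.py <<'E'
from h import *
import sys
def shot(tag):
    s=arm.read_state();p,d=imaging.get_image("wrist");cv2.imwrite(f"pics/{tag}.png",p);np.savez(f"pics/{tag}.npz",p=p,d=d,pos=s['position'],rot=s['ee_rot'])
def load(tag):
    z=np.load(f"pics/{tag}.npz"); s=dict(position=z['pos'],ee_rot=z['rot']); m=imaging.camera_model("wrist"); return z['p'],z['d'],s,m,cloud(m,z['d'],s)
def meas(tag,o,x,y,h,tol=4,rad=80):
    p,d,s,m,C=load(tag)
    near=(np.hypot(C[...,0]-x,C[...,1]-y)<rad)&(d>0)
    def rep(q,nm):
        q=cv2.morphologyEx(q.astype(np.uint8),cv2.MORPH_CLOSE,np.ones((3,3)))>0
        k,L,st,_=cv2.connectedComponentsWithStats(q.astype(np.uint8)); 
        if k<2: print(o,nm,'none');return
        i=1+np.argmax(st[1:,4]); q=L==i; P=C[q&near]; 
        if len(P)<8: print(o,nm,'few');return
        v,u=np.nonzero(q); edge=(u.min()==0)|(u.max()==639)|(v.min()==0)|(v.max()==399)
        xy=P[:,:2].astype(np.float32); (cx,cy),r=cv2.minEnclosingCircle(xy); rc=cv2.minAreaRect(xy); mid=(xy.max(0)+xy.min(0))/2
        print(f"{o} {nm} n{len(P)} mid {mid.round(1)} circ {cx:.1f},{cy:.1f} d{2*r:.0f} rect {np.round(rc[0],1)} {np.round(rc[1])} a{rc[2]:.1f} z{np.median(P[:,2]):.1f}",'EDGE' if edge else '')
    rep(near&(abs(C[...,2]-h)<tol),'top')
    if o[0]=='l': rep(near&(C[...,2]>h+22)&(C[...,2]<h+33),'grip')
O={'lidOb':(367,-266,22),'lidSq':(468,80,22),'lidS':(665,-7,22),'lidL':(351,287,22),'dS':(602,-243,56),'dL':(453,-85,50),'dSq':(528,-453,52),'dOb':(637,224,48)}
E
python3 - <<'E'
from wr import *
meas('w1','lidL',*O['lidL'])
p,d,s,m,C=load('w1')
T=np.eye(4);T[:3,:3]=R.from_quat(s['ee_rot']).as_matrix();T[:3,3]=s['position']
q=(d>0)&(C[...,2]>180); P=(C[q]-s['position'])@T[:3,:3]; P=P[P[:,2]>20]
print(np.percentile(P[:,2],[50,90,99,100]).round(1)); print(P[P[:,2]>60].min(0),P[P[:,2]>60].max(0))
E
```

```text
lidL top n9343 mid [355.5 288.8] circ 355.6,288.9 d124 rect [355.3 289. ] [123. 122.] a29.0 z22.6 
lidL grip n350 mid [355.6 289.1] circ 355.5,289.1 d22 rect [355.6 289.4] [20. 21.] a72.7 z50.3 
[33.9 58.3 67.5 71.2]
[-24.57058831 -14.05671371  60.01095992] [23.3506127   8.94030536 71.20951377]
```

```bash
python3 plan.py 355.5 289 98
```

```text
t1.2 pos [351.9 286.7 304. ] yaw -107.4 tilt [ 0.  0. -1.] F [ 0.7  0.8 -0.1] w21.7 j6 0.22
tool shift mm [ -3.2  -2.8 206. ] norm 206.0 rows>= 6.0
```

```bash
python3 -m crank '{"delta_pos":[[-0.0032,-0.0028,0.036],[0,0,0.036],[0,0,0.036],[0,0,0.036],[0,0,0.030],[0,0,0.020],[0,0,0.012],[0,0,0]],"twist":[0,0,0,0,0,0,0,0]}' 0.7
python3 -m crank '{"delta_pos":[[0,0,0],[0,0,0],[0,0,0],[0,0,0],[0,0,0]],"twist":[0,0,0,0,0]}' 0
python3 plan.py 355.5 289 98
```

```text
clock: 1.87
position: [354.0, 289.3, 95.1]
ee_rot: [-0.593, 0.805, -0.001, -0.003]
contact_force: [-0.8, 0.4, -0.2]
gripper_width: 59.8
clock: 2.28
position: [355.5, 290.2, 99.2]
ee_rot: [-0.593, 0.806, 0.001, 0.001]
contact_force: [-2.8, 1.3, 6.7]
gripper_width: 19.8
t2.3 pos [355.5 290.2  99.2] yaw -107.3 tilt [ 0.002  0.003 -1.   ] F [-2.8  1.3  6.7] w19.8 j6 0.23
tool shift mm [ 1.2 -0.3  1.2] norm 2.0 rows>= 1.0
```

```bash
python3 -m crank '{"delta_pos":[[0,0,-0.01],[0,0,-0.02],[0,0,-0.03],[0,0,-0.035],[0,0,-0.035],[0,0,-0.035],[0,0,-0.035],[0,0,0]],"twist":[0,0,0,0,0,0,0,0]}'
python3 plan.py 375 -40 300
```

```text
clock: 2.95
position: [357.2, 291.4, 305.5]
ee_rot: [-0.593, 0.805, 0.002, 0.008]
contact_force: [0.5, 1.0, -1.1]
gripper_width: 19.8
t3.0 pos [357.2 291.4 305.5] yaw -107.3 tilt [ 0.01   0.012 -1.   ] F [ 0.5  1.  -1.1] w19.8 j6 0.23
tool shift mm [ 311.2 -115.4    1.6] norm 332.0 rows>= 9.0
```

```bash
python3 -m crank '{"delta_pos":[[0.031,-0.0115,0],[0.035,-0.013,0],[0.035,-0.013,0],[0.035,-0.013,0],[0.035,-0.013,0],[0.035,-0.013,0],[0.035,-0.013,0],[0.035,-0.013,0]],"twist":[0,0,0,0,0,0,0,0]}' >/dev/null
python3 -m crank '{"delta_pos":[[0.025,-0.009,0],[0.01,-0.004,0],[0,0,0],[0,0,0],[0,0,0]],"twist":[0,0,0,0,0]}'
python3 - <<'E'
from wr import *
shot('w2')
for o in ['dL','lidSq','dS','lidS','lidOb']:
    meas('w2',o,*O[o])
E
```

```text
clock: 4.03
position: [372.5, -41.6, 297.7]
ee_rot: [-0.592, 0.806, 0.0, 0.0]
contact_force: [0.2, -0.2, -1.4]
gripper_width: 20.0
dL top n2678 mid [455.6 -83.7] circ 455.6,-83.7 d116 rect [457.5 -84.7] [115. 111.] a67.8 z50.3 
lidSq top n8507 mid [469.7  79.6] circ 469.8,79.7 d138 rect [470.1  79.9] [100. 100.] a53.1 z22.6 
lidSq grip n918 mid [469.9  79.6] circ 470.0,79.8 d45 rect [469.8  79.6] [18. 45.] a53.9 z50.3 
dS top none
lidS top none
lidS grip none
lidOb top n9654 mid [ 369.1 -266.5] circ 368.8,-266.5 d150 rect [ 368.4 -266.4] [125.  87.] a60.4 z22.6 
lidOb grip n977 mid [ 368.8 -266.7] circ 369.3,-266.7 d46 rect [ 369.  -266.2] [45. 18.] a60.4 z50.2
```

View pics/w2.png

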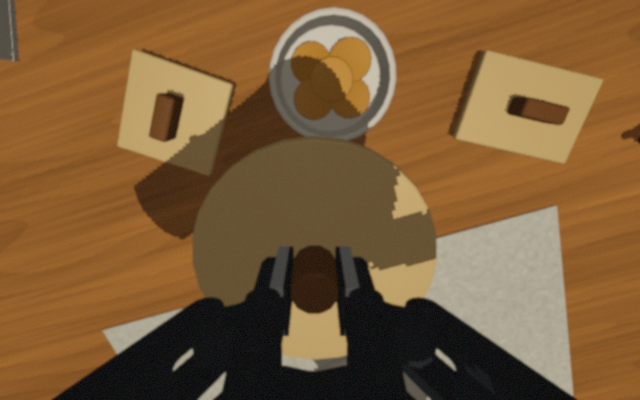

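Picture w2 shows the lid held level, with the whole biscuit dish clear at (333,75). Its measured diameter of 116 and height of 50 match the given sizes. Next I check where the lid sits in the gripper.

```bash
cat >> wr.py <<'E'
def held(tag,zt=76,tol=5,half=None):
    p,d,s,m,C=load(tag); M=R.from_quat(s['ee_rot']).as_matrix(); P=(C-s['position'])@M
    q=(d>0)&(abs(P[...,2]-zt)<tol)&(np.hypot(P[...,0],P[...,1])<90)
    q=cv2.morphologyEx(q.astype(np.uint8),cv2.MORPH_OPEN,np.ones((3,3)))>0
    A=P[q]; print("held tool-frame ext x",A[:,0].min().round(1),A[:,0].max().round(1),"ymin",A[:,1].min().round(1),"z",np.percentile(A[:,2],[5,50,95]).round(1))
    # depth slope -> tilt
    c=np.linalg.lstsq(np.c_[A[:,:2],np.ones(len(A))],A[:,2],rcond=None)[0]; print("slope deg",np.degrees(c[:2]).round(2))
    return A
E
python3 - <<'E'
from wr import *
A=held('w2')
h=cv2.convexHull(A[:,:2].astype(np.float32)).reshape(-1,2); h=h[h[:,1]<20]
c=np.linalg.lstsq(np.c_[2*h,np.ones(len(h))],(h**2).sum(1),rcond=None)[0]; print("circle",c[:2],np.sqrt(c[2]+c[0]**2+c[1]**2))
E
python3 plan.py 455.6 -83.7 200
```

```text
held tool-frame ext x -62.0 60.7 ymin -61.8 z [75.6 76.6 77.6]
slope deg [-0.05 -0.08]
circle [-0.66604603 -0.32194021] 61.45921929954302
t4.1 pos [372.6 -41.3 297.8] yaw -107.3 tilt [ 0.  0. -1.] F [-0.3 -0.5 -1.7] w20.0 j6 0.94
tool shift mm [ 15.8 -91.8  97.8] norm 135.0 rows>= 4.0
```

```bash
python3 -m crank '{"delta_pos":[[0.0041,-0.023,0.02],[0.0041,-0.023,0.024],[0.0041,-0.023,0.024],[0.0041,-0.023,0.024],[0,0,0.022],[0,0,0.016],[0,0,0],[0,0,0]],"twist":[0,0,0,0,0,0,0,0]}'
python3 plan.py 455.6 -83.7 138
python3 - <<'E'
from wr import *
shot('w3')
E
```

```text
clock: 4.75
position: [455.7, -84.2, 167.4]
ee_rot: [-0.593, 0.805, 0.0, -0.001]
contact_force: [0.8, 0.9, -1.5]
gripper_width: 19.9
t4.8 pos [455.7 -84.2 167.4] yaw -107.2 tilt [-0.002 -0.001 -1.   ] F [ 0.8  0.9 -1.5] w19.9 j6 1.10
tool shift mm [-0.5  0.2 29.4] norm 29.0 rows>= 1.0
```

View pics/w3.png

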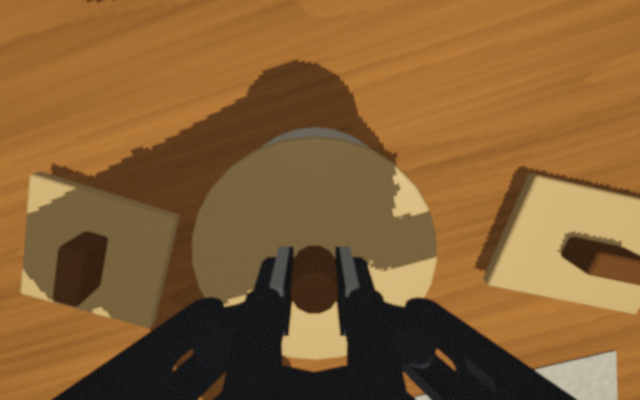

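The dish wall shows symmetrically behind the lid, at about (315,130). I'll lower it slowly.

```bash
python3 -m crank '{"delta_pos":[[0,0,0.01],[0,0,0.008],[0,0,0.005],[0,0,0.003],[0,0,0.002],[0,0,0.001],[0,0,0],[0,0,0]],"twist":[0,0,0,0,0,0,0,0]}'
python3 plan.py 455.6 -83.7 137
```

```text
clock: 5.47
position: [455.8, -85.0, 139.1]
ee_rot: [-0.592, 0.806, -0.0, 0.0]
contact_force: [-0.7, -0.6, -2.2]
gripper_width: 19.7
t5.5 pos [455.8 -85.  139.1] yaw -107.3 tilt [ 0. -0. -1.] F [-0.7 -0.6 -2.2] w19.7 j6 1.10
tool shift mm [-1.1  0.6  2.1] norm 2.0 rows>= 1.0
```

```bash
python3 -m crank '{"delta_pos":[[0,0,0.001],[0,0,0.001],[0,0,0.0005],[0,0,0],[0,0,0],[0,0,0]],"twist":[0,0,0,0,0,0]}'
python3 plan.py 455.6 -83.7 137
```

```text
clock: 5.97
position: [455.9, -85.0, 137.2]
ee_rot: [-0.592, 0.806, -0.0, 0.0]
contact_force: [-2.6, 1.6, 5.5]
gripper_width: 19.8
t6.0 pos [455.9 -85.  137.2] yaw -107.3 tilt [ 0.001 -0.    -1.   ] F [-2.6  1.6  5.5] w19.8 j6 1.10
tool shift mm [-1.2  0.6  0.2] norm 1.0 rows>= 1.0
```

```bash
python3 -m crank '{"delta_pos":[[0,0,0],[0,0,0],[0,0,0],[0,0,-0.004],[0,0,-0.02],[0,0,-0.035],[0,0,-0.04],[0,0,-0.04]],"twist":[0,0,0,0,0,0,0,0]}' 0.6
python3 -m crank '{"delta_pos":[[0,0,-0.03],[0,0,0],[0,0,0]],"twist":[0,0,0]}'
python3 - <<'E'
from wr import *
shot('w4')
meas('w4','lidL',455.6,-83.7,60)
for o in ['lidSq','lidOb','dS','lidS','dOb']: meas('w4',o,*O[o])
E
python3 plan.py 600 -30 300
```

```text
clock: 6.63
position: [455.1, -85.1, 276.9]
ee_rot: [-0.592, 0.806, 0.0, -0.001]
contact_force: [1.2, 0.4, -0.3]
gripper_width: 51.1
clock: 6.88
position: [456.2, -84.9, 307.5]
ee_rot: [-0.592, 0.806, -0.001, 0.002]
contact_force: [0.1, -0.2, 0.6]
gripper_width: 51.1
lidL top n11142 mid [456.8 -84.1] circ 456.6,-84.1 d124 rect [456.6 -84.2] [123. 122.] a4.6 z60.6 
lidL grip n432 mid [456.8 -84.1] circ 456.6,-84.1 d22 rect [456.9 -84. ] [20. 21.] a73.6 z88.3 
lidSq top n6293 mid [470.7  79.4] circ 470.7,79.4 d139 rect [470.4  79.8] [ 99. 101.] a53.4 z22.6 
lidSq grip n705 mid [470.6  79.5] circ 470.9,80.0 d45 rect [470.7  79.9] [18. 44.] a53.4 z50.2 
lidOb top n7245 mid [ 368.8 -266.6] circ 368.8,-266.3 d150 rect [ 368.9 -266.6] [125.  88.] a60.3 z22.5 
lidOb grip n716 mid [ 369. -266.] circ 368.9,-266.1 d45 rect [ 369.  -266.2] [44. 18.] a60.7 z50.2 
dS top n527 mid [ 574.  -232.5] circ 574.2,-232.5 d56 rect [ 573.4 -231.9] [54. 23.] a56.6 z56.5 EDGE
lidS top n2650 mid [644.5  -2.1] circ 654.4,-2.1 d89 rect [639.3   2.5] [89. 33.] a73.1 z22.9 EDGE
lidS grip none
dOb top n34 mid [578.9 212.5] circ 578.9,212.3 d21 rect [579.1 212.6] [ 3. 21.] a61.4 z44.4 EDGE
t6.9 pos [455.3 -84.9 305.7] yaw -107.4 tilt [ 0.001  0.001 -1.   ] F [-1.   0.6 -0.6] w51.1 j6 1.10
tool shift mm [ -95.6 -121.7    5.8] norm 155.0 rows>= 4.0
```

View pics/w4.png

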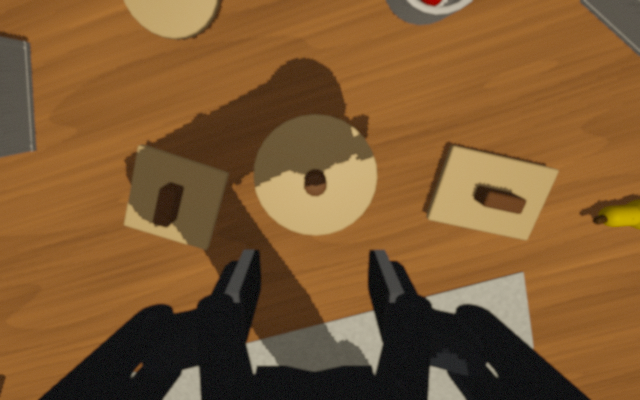

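Lid 1 is home: its board top is at 60.6 and level. The square lid is next.

```bash
python3 -m crank '{"delta_pos":[[0,0,0],[0,0,0],[0,0,0],[0,0,0]],"twist":[0.112,0.112,0.111,0]}'
python3 plan.py 470.5 79.7 98 -126.6
```

```text
clock: 7.27
position: [454.9, -85.0, 303.6]
ee_rot: [-0.449, 0.894, 0.001, -0.002]
contact_force: [-0.1, -0.0, -0.0]
gripper_width: 51.2
t7.3 pos [454.9 -85.  303.6] yaw -126.7 tilt [-0.004 -0.    -1.   ] F [-0.1 -0.  -0. ] w51.2 j6 0.76
tool shift mm [-142.    85.2  205.4] norm 264.0 rows>= 7.0
twist rad -0.001 rows>= 1.0
```

```bash
python3 -m crank '{"delta_pos":[[-0.0284,0.017,0],[-0.0284,0.017,0.01],[-0.0284,0.017,0.02],[-0.0284,0.017,0.02],[-0.0284,0.017,0.02],[0,0,0.035],[0,0,0.035],[0,0,0.025]],"twist":[0,0,0,0,0,0,0,0]}'
python3 -m crank '{"delta_pos":[[0,0,0.02],[0,0,0.012],[0,0,0.004],[0,0,0],[0,0,0]],"twist":[0,0,0,0,0]}'
python3 plan.py 470.5 79.7 98 -126.6
```

```text
clock: 7.93
position: [470.0, 79.7, 136.8]
ee_rot: [-0.452, 0.892, 0.0, -0.003]
contact_force: [0.4, -0.7, -0.2]
gripper_width: 51.3
clock: 8.35
position: [472.0, 79.7, 104.4]
ee_rot: [-0.45, 0.893, -0.0, -0.0]
contact_force: [0.8, 0.0, -0.5]
gripper_width: 51.4
t8.3 pos [472.   79.7 104.4] yaw -126.5 tilt [-0. -0. -1.] F [ 0.8  0.  -0.5] w51.4 j6 0.43
tool shift mm [0.9 1.2 6.4] norm 7.0 rows>= 1.0
twist rad 0.002 rows>= 1.0
```

```bash
python3 -m crank '{"delta_pos":[[0.0005,0.001,0.003],[0,0,0.002],[0,0,0]],"twist":[0,0,0]}'
python3 -m crank '{"delta_pos":[[0,0,0],[0,0,0],[0,0,0],[0,0,0],[0,0,0]],"twist":[0,0,0,0,0]}' 0
python3 -m crank '{"delta_pos":[[0,0,-0.01],[0,0,-0.02],[0,0,-0.03],[0,0,-0.035],[0,0,-0.035],[0,0,-0.035],[0,0,-0.035],[0,0,0]],"twist":[0,0,0,0,0,0,0,0]}'
python3 plan.py 450 -390 300 -144
```

```text
clock: 8.6
position: [470.8, 79.9, 99.7]
ee_rot: [-0.45, 0.893, 0.0, 0.0]
contact_force: [0.1, -0.3, 0.7]
gripper_width: 51.3
clock: 9.02
position: [471.1, 80.0, 99.9]
ee_rot: [-0.45, 0.893, -0.0, 0.0]
contact_force: [-1.4, 1.6, 3.9]
gripper_width: 16.8
clock: 9.68
position: [473.5, 80.8, 306.6]
ee_rot: [-0.45, 0.893, -0.001, 0.007]
contact_force: [0.7, -0.5, -1.0]
gripper_width: 16.8
t9.7 pos [473.5  80.8 306.6] yaw -126.5 tilt [ 0.014  0.005 -1.   ] F [ 0.7 -0.5 -1. ] w16.8 j6 0.42
tool shift mm [ 392.7 -260.8    4. ] norm 471.0 rows>= 12.0
twist rad 0.306 rows>= 3.0
```

```bash
python3 -m crank '{"delta_pos":[[0,0,0],[0,0,0],[0,0,0],[0,0,0]],"twist":[0.1,0.103,0.103,0]}'
python3 plan.py 475 -380 300 -144
```

```text
clock: 10.02
position: [470.4, 79.8, 298.7]
ee_rot: [-0.307, 0.952, 0.0, -0.001]
contact_force: [-1.5, -0.7, -1.8]
gripper_width: 16.5
t10.0 pos [470.4  79.8 298.7] yaw -144.2 tilt [-0.001 -0.    -1.   ] F [-1.5 -0.7 -1.8] w16.5 j6 0.12
tool shift mm [ 265.3 -375.6   -1.3] norm 460.0 rows>= 12.0
twist rad -0.003 rows>= 1.0
```

```bash
python3 -m crank '{"delta_pos":[[0.02,-0.028,0],[0.022,-0.031,0],[0.022,-0.031,0],[0.022,-0.031,0],[0.022,-0.031,0],[0.022,-0.031,0],[0.022,-0.031,0],[0.022,-0.031,0]],"twist":[0,0,0,0,0,0,0,0]}'>/dev/null
python3 -m crank '{"delta_pos":[[0.022,-0.031,0],[0.022,-0.031,0],[0.022,-0.031,0],[0.018,-0.025,0],[0.008,-0.012,0],[0,0,0],[0,0,0],[0,0,0]],"twist":[0,0,0,0,0,0,0,0]}'
python3 plan.py 475 -380 300 -144
python3 - <<'E'
from wr import *
shot('w5')
for o in ['dSq','dS','lidOb']: meas('w5',o,*O[o])
held('w5')
E
```

```text
clock: 11.35
position: [475.3, -378.9, 298.9]
ee_rot: [-0.309, 0.951, 0.001, -0.0]
contact_force: [-0.0, 0.1, -1.0]
gripper_width: 17.0
t11.3 pos [ 475.3 -378.9  298.9] yaw -144.0 tilt [-0.001  0.001 -1.   ] F [-0.   0.1 -1. ] w17.0 j6 1.04
tool shift mm [ 0.9 -0.7 -1.1] norm 2.0 rows>= 1.0
twist rad 0.000 rows>= 1.0
dSq top n2843 mid [ 531.7 -455.6] circ 532.9,-455.6 d140 rect [ 532.7 -455.3] [ 97. 101.] a34.3 z52.4 
dS top n1670 mid [ 604.5 -243.9] circ 604.5,-244.0 d86 rect [ 604.6 -244.1] [85. 84.] a79.8 z56.2 
lidOb top none
lidOb grip none
held tool-frame ext x -51.8 48.7 ymin -49.1 z [76.4 77.4 78.4]
slope deg [ 0.02 -0.15]
```

View pics/w5.png

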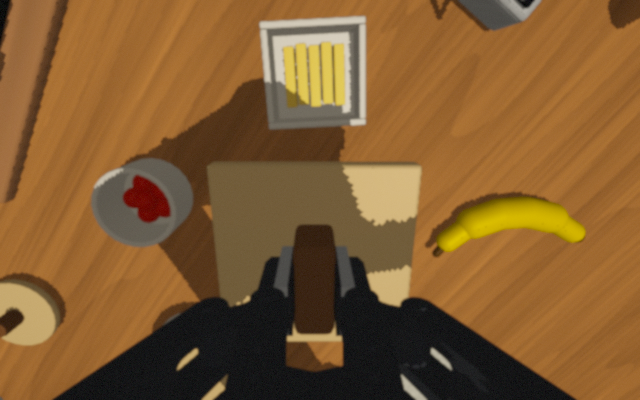

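```bash
python3 - <<'E'
from wr import *
p,d,s,m,C=load('w5')
for tol in (1.5,2.5):
    q=(np.hypot(C[...,0]-531,C[...,1]+455)<75)&(d>0)&(abs(C[...,2]-52.3)<tol)
    P=C[q][:,:2]
    best=None
    # inner+outer trimmed extents along candidate directions (projection edges)
    for a in np.arange(25,55,.5):
        t=np.radians(a); U=P@np.array([[np.cos(t),-np.sin(t)],[np.sin(t),np.cos(t)]])
        lo,hi=np.percentile(U,[1,99],axis=0); w=hi-lo
        if best is None or w.sum()<best[0]: best=(w.sum(),a,w,lo,hi)
    a=best[1];t=np.radians(a);c=(best[3]+best[4])/2; ctr=np.array([[np.cos(t),-np.sin(t)],[np.sin(t),np.cos(t)]])@c
    print(tol,len(P),"angle",a,"w",best[2].round(1),"ctr",ctr.round(1))
# corners picked in image
print(toplane(m,[[261,21],[365,17],[365,123],[269,128]],52,s).round(1))
c=p[10:140,250:380]; cv2.imwrite('pics/c5.png',cv2.resize(c,None,fx=4.5,fy=4.5,interpolation=0))
E
```

```text
1.5 2501 angle 39.0 w [90.7 91.2] ctr [ 531.8 -453.7]
2.5 2697 angle 39.0 w [90.8 91.3] ctr [ 531.8 -453.7]
[[ 594.2 -462.1   52. ]
 [ 523.6 -517.2   52. ]
 [ 467.6 -447.6   52. ]
 [ 538.3 -390.4   52. ]]
```

View pics/c5.png

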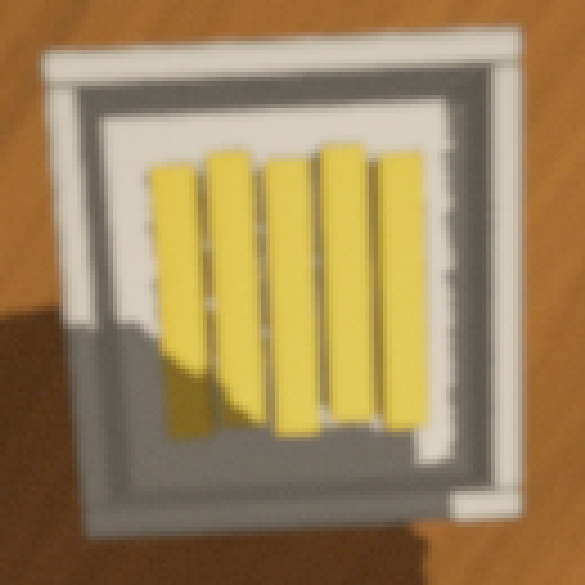

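The cheese dish fills (262..365, 17..128). It is 91 x 91 at 39°, centred at (531.8, -453.7), and the stove corner at (490,20) is well clear of it.

```bash
python3 -m crank '{"delta_pos":[[0,0,0],[0,0,0],[0,0,0]],"twist":[-0.052,0,0]}'
python3 plan.py 531.8 -453.7 172 -141
```

```text
clock: 11.65
position: [475.7, -378.7, 299.8]
ee_rot: [-0.333, 0.943, -0.0, 0.0]
contact_force: [-0.0, -0.6, -1.4]
gripper_width: 16.6
t11.7 pos [ 475.7 -378.7  299.8] yaw -141.0 tilt [ 0. -0. -1.] F [-0.  -0.6 -1.4] w16.6 j6 1.09
tool shift mm [  3.6 -93.6 127.8] norm 158.0 rows>= 4.0
twist rad -0.001 rows>= 1.0
```

```bash
python3 -m crank '{"delta_pos":[[0.0012,-0.0235,0.01],[0.0012,-0.0235,0.025],[0.0013,-0.0235,0.03],[0.0012,-0.024,0.03],[0,0,0.022],[0,0,0.01],[0,0,0],[0,0,0]],"twist":[0,0,0,0,0,0,0,0]}'
python3 plan.py 531.8 -453.7 140 -141
python3 - <<'E'
from wr import *
shot('w6')
E
```

```text
clock: 12.32
position: [531.2, -456.0, 173.2]
ee_rot: [-0.333, 0.943, -0.0, -0.0]
contact_force: [0.1, -0.3, 0.1]
gripper_width: 16.8
t12.3 pos [ 531.2 -456.   173.2] yaw -141.0 tilt [-0.    -0.001 -1.   ] F [ 0.1 -0.3  0.1] w16.8 j6 1.16
tool shift mm [-1.9  1.5 33.2] norm 33.0 rows>= 1.0
twist rad -0.001 rows>= 1.0
```

View pics/w6.png

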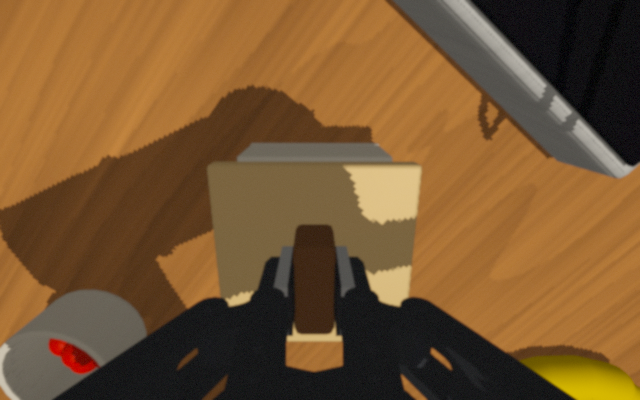

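The dish wall (237..395, row 160) is parallel to the lid edge and centred under it, so I'll lower.

```bash
python3 -m crank '{"delta_pos":[[0,0,0.01],[0,0,0.01],[0,0,0.005],[0,0,0.003],[0,0,0.002],[0,0,0.001],[0,0,0],[0,0,0]],"twist":[0,0,0,0,0,0,0,0]}'
python3 -m crank '{"delta_pos":[[0,0,0.001],[0,0,0.001],[0,0,0],[0,0,0],[0,0,0]],"twist":[0,0,0,0,0]}'
python3 plan.py 531.8 -453.7 140 -141
```

```text
clock: 13.03
position: [531.1, -456.6, 141.6]
ee_rot: [-0.333, 0.943, -0.0, 0.0]
contact_force: [1.5, -0.4, -1.1]
gripper_width: 16.6
clock: 13.45
position: [531.2, -456.6, 140.0]
ee_rot: [-0.333, 0.943, -0.0, 0.0]
contact_force: [0.2, 0.2, 1.2]
gripper_width: 16.8
t13.4 pos [ 531.2 -456.6  140. ] yaw -141.1 tilt [ 0.001 -0.001 -1.   ] F [0.2 0.2 1.2] w16.8 j6 1.16
tool shift mm [-2.3  1.9  0. ] norm 3.0 rows>= 1.0
twist rad -0.001 rows>= 1.0
```

```bash
python3 -m crank '{"delta_pos":[[0,0,0.0005],[0,0,0.0005],[0,0,0],[0,0,0]],"twist":[0,0,0,0]}'
```

```text
clock: 13.78
position: [531.2, -456.6, 140.0]
ee_rot: [-0.333, 0.943, -0.001, 0.0]
contact_force: [0.3, 1.8, 5.5]
gripper_width: 16.7
```

Seated: the force rose to 5.5 N with no further travel. Release and rise.

```bash
python3 -m crank '{"delta_pos":[[0,0,0],[0,0,0],[0,0,0],[0,0,-0.004],[0,0,-0.02],[0,0,-0.035],[0,0,-0.04],[0,0,-0.04]],"twist":[0,0,0,0,0,0,0,0]}' 0.6
python3 -m crank '{"delta_pos":[[0,0,-0.025],[0,0,0],[0,0,0]],"twist":[0,0,0]}'
python3 - <<'E'
from wr import *
shot('w7')
meas('w7','lidSq',531.8,-453.7,62)
for o in ['dS','lidOb']: meas('w7',o,*O[o])
E
python3 plan.py 369 -266.3 300 150.5
```

```text
clock: 14.45
position: [530.6, -456.3, 278.3]
ee_rot: [-0.333, 0.943, 0.001, -0.001]
contact_force: [1.8, -0.3, -0.3]
gripper_width: 51.2
clock: 14.7
position: [531.3, -456.6, 305.0]
ee_rot: [-0.333, 0.943, -0.002, 0.002]
contact_force: [-0.1, 0.4, -1.4]
gripper_width: 50.8
lidSq top n9034 mid [ 532.3 -454.8] circ 532.2,-454.8 d138 rect [ 532.3 -455. ] [100. 100.] a39.0 z62.6 
lidSq grip n908 mid [ 532.3 -455.2] circ 532.5,-455.1 d45 rect [ 532.5 -455.4] [18. 43.] a39.5 z90.4 
dS top n1167 mid [ 604.7 -244.2] circ 604.9,-244.1 d86 rect [ 606.6 -246.1] [85. 79.] a46.8 z56.1 
lidOb top n3503 mid [ 369.2 -278.5] circ 369.3,-267.2 d149 rect [ 370.  -267.9] [124.  88.] a59.5 z22.5 
lidOb grip n318 mid [ 369.9 -271.8] circ 370.3,-269.2 d44 rect [ 373.4 -272.1] [44. 14.] a47.2 z49.4 
t14.8 pos [ 530.8 -456.2  302.5] yaw -141.1 tilt [ 0.001  0.    -1.   ] F [-0.4 -0.3 -1.5] w50.9 j6 1.16
tool shift mm [  6.7 249.4   2.5] norm 249.0 rows>= 7.0
twist rad 1.194 rows>= 10.0
```

View pics/w7.png

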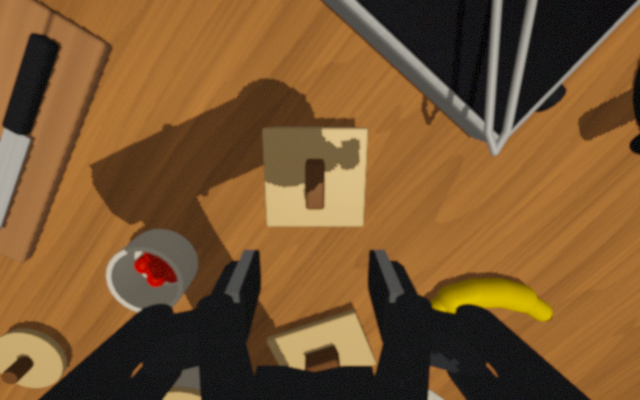

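The square lid is home: top at 62.6, 39° and centred within 1 mm. Now the oblong lid.

```bash
python3 -m crank '{"delta_pos":[[0.001,0.032,0],[0.001,0.037,0],[0.001,0.038,0],[0.001,0.038,0],[0.001,0.038,0],[0.001,0.036,0],[0.0007,0.03,0],[0,0,0]],"twist":[0,0,0,0,0,0,0,0]}'
python3 -m crank '{"delta_pos":[[0,0,0.01],[0,0,0.015],[0,0,0.015],[0,0,0.015],[0,0,0.015],[0,0,0.015],[0,0,0.015],[0,0,0]],"twist":[0.12,0.12,0.12,0.12,0.12,0.12,0.12,0.12]}'
python3 -m crank '{"delta_pos":[[0,0,0],[0,0,0],[0,0,0],[0,0,0]],"twist":[0.12,0.114,0,0]}'
python3 plan.py 369 -266.4 98.5 150.4
```

```text
clock: 15.42
position: [364.6, -263.6, 300.8]
ee_rot: [-0.334, 0.943, 0.002, -0.002]
contact_force: [-0.2, 0.6, 0.4]
gripper_width: 51.2
clock: 16.08
position: [367.0, -266.1, 198.1]
ee_rot: [0.144, 0.99, 0.001, -0.005]
contact_force: [-0.6, 0.0, 0.3]
gripper_width: 51.3
clock: 16.42
position: [368.9, -266.8, 201.3]
ee_rot: [0.253, 0.967, 0.0, -0.001]
contact_force: [-0.6, -0.6, 0.1]
gripper_width: 51.7
t16.4 pos [ 368.9 -266.8  201.3] yaw 150.6 tilt [-0.003  0.001 -1.   ] F [-0.6 -0.6  0.1] w51.7 j6 -0.24
tool shift mm [ -0.2   0.4 102.8] norm 103.0 rows>= 3.0
twist rad 0.004 rows>= 1.0
```

```bash
python3 -m crank '{"delta_pos":[[0,0,0.03],[0,0,0.03],[0,0,0.025],[0,0,0.012],[0,0,0.0055],[0,0,0],[0,0,0]],"twist":[0,0,0,0,0,0,0]}'
python3 plan.py 369 -266.4 98.5 150.4
```

```text
clock: 17.0
position: [369.7, -267.0, 100.1]
ee_rot: [0.254, 0.967, -0.0, 0.0]
contact_force: [-1.0, -0.3, -0.0]
gripper_width: 51.4
t17.0 pos [ 369.7 -267.   100.1] yaw 150.6 tilt [ 0. -0. -1.] F [-1.  -0.3 -0. ] w51.4 j6 -0.25
tool shift mm [0.9 0.2 1.6] norm 2.0 rows>= 1.0
twist rad 0.003 rows>= 1.0
```

```bash
python3 -m crank '{"delta_pos":[[0,0,0],[0,0,0],[0,0,0],[0,0,0],[0,0,0]],"twist":[0,0,0,0,0]}' 0
python3 -m crank '{"delta_pos":[[0,0,-0.01],[0,0,-0.02],[0,0,-0.03],[0,0,-0.035],[0,0,-0.035],[0,0,-0.035],[0,0,-0.035],[0,0,0]],"twist":[0,0,0,-0.12,-0.12,-0.12,-0.12,-0.12]}'
python3 -m crank '{"delta_pos":[[0,0,0],[0,0,0],[0,0,0],[0,0,0],[0,0,0],[0,0,0],[0,0,0],[0,0,0]],"twist":[-0.12,-0.12,-0.12,-0.12,-0.12,-0.12,-0.12,-0.12]}'
python3 plan.py 560 190 300 -118
```

```text
clock: 17.42
position: [369.9, -267.0, 101.0]
ee_rot: [0.254, 0.967, -0.0, 0.001]
contact_force: [-0.6, 0.9, 6.1]
gripper_width: 16.9
clock: 18.08
position: [371.8, -268.2, 307.5]
ee_rot: [-0.046, 0.999, -0.004, 0.007]
contact_force: [0.7, 0.2, 0.4]
gripper_width: 16.4
clock: 18.75
position: [368.9, -266.6, 299.6]
ee_rot: [-0.502, 0.865, 0.0, 0.0]
contact_force: [-0.8, 0.2, -1.9]
gripper_width: 16.6
t18.8 pos [ 368.9 -266.6  299.6] yaw -119.8 tilt [-0.     0.001 -1.   ] F [-0.8  0.2 -1.9] w16.6 j6 1.32
tool shift mm [-4.912e+02  6.110e+01 -1.000e-01] norm 495.0 rows>= 13.0
twist rad -0.031 rows>= 1.0
```

```bash
python3 plan.py 557.5 266 300 -118
```

```text
t18.8 pos [ 368.9 -266.6  299.6] yaw -119.8 tilt [-0.     0.001 -1.   ] F [-0.8  0.2 -1.9] w16.6 j6 1.32
tool shift mm [-5.559e+02  1.010e+02 -1.000e-01] norm 565.0 rows>= 14.0
twist rad -0.031 rows>= 1.0
```

```bash
python3 -m crank '{"delta_pos":[[-0.03,0.0055,0],[-0.037,0.0067,0],[-0.037,0.0067,0],[-0.037,0.0067,0],[-0.037,0.0067,0],[-0.037,0.0067,0],[-0.037,0.0067,0],[-0.037,0.0067,0]],"twist":[0,0,0,0,0,0,0,0]}'>/dev/null
python3 -m crank '{"delta_pos":[[-0.037,0.0067,0],[-0.037,0.0067,0],[-0.037,0.0067,0],[-0.037,0.0067,0],[-0.037,0.0067,0],[-0.037,0.0067,0],[-0.03,0.0055,0],[-0.015,0.003,0]],"twist":[0,0,0,0,0,0,0,0]}'
python3 -m crank '{"delta_pos":[[0,0,0],[0,0,0],[0,0,0]],"twist":[-0.03,0,0]}'
python3 plan.py 557.5 266 300 -118
cat >> wr.py <<'E'
def rectdish(tag,x,y,h,tol=2.5,rad=75):
    p,d,s,m,C=load(tag)
    q=(np.hypot(C[...,0]-x,C[...,1]-y)<rad)&(d>0)&(abs(C[...,2]-h-.3)<tol); P=C[q][:,:2]; best=None
    for a in np.arange(0,90,.5):
        t=np.radians(a);M=np.array([[np.cos(t),-np.sin(t)],[np.sin(t),np.cos(t)]]);U=P@M
        lo,hi=np.percentile(U,[1,99],axis=0);w=hi-lo
        if best is None or w.sum()<best[0]: best=(w.sum(),a,w,M@((lo+hi)/2))
    print("rect angle",best[1],"w",best[2].round(1),"ctr",best[3].round(1),len(P))
E
python3 - <<'E'
from wr import *
shot('w8')
for o in ['dOb','lidS']: meas('w8',o,*O[o])
rectdish('w8',637,224,48)
held('w8')
E
```

```text
clock: 20.08
position: [561.5, 268.1, 298.8]
ee_rot: [-0.5, 0.866, 0.0, -0.0]
contact_force: [0.2, -0.3, -1.7]
gripper_width: 16.4
clock: 20.33
position: [560.6, 264.7, 299.3]
ee_rot: [-0.512, 0.859, 0.0, -0.001]
contact_force: [0.3, -0.6, -1.8]
gripper_width: 16.9
t20.3 pos [560.6 264.7 299.3] yaw -118.4 tilt [-0.001 -0.001 -1.   ] F [ 0.3 -0.6 -1.8] w16.9 j6 0.37
tool shift mm [ 0.3  3.3 -0.7] norm 3.0 rows>= 1.0
twist rad -0.008 rows>= 1.0
dOb top n2229 mid [650.9 220.7] circ 650.9,223.1 d131 rect [650.4 223. ] [ 86. 100.] a61.2 z48.4 
lidS top none
lidS grip none
rect angle 61.0 w [79.4 95.1] ctr [648.6 220.7] 2131
held tool-frame ext x -45.1 43.1 ymin -65.8 z [77.4 78.4 79.5]
slope deg [-0.05 -0.  ]
```

View pics/w8.png

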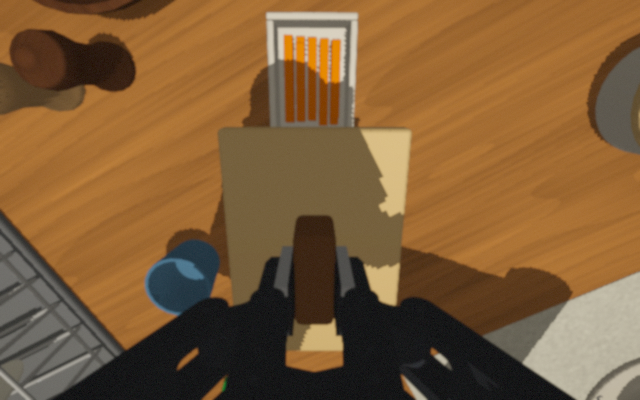

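The oblong lid hides the near end of the carrot dish at (312,70). I'll rise and back off to see all of it.

```bash
python3 -m crank '{"delta_pos":[[0,0.006,-0.03],[0,0.006,-0.03],[0,0.006,-0.03],[0,0.006,-0.03],[0,0.006,-0.02],[0,0,0],[0,0,0],[0,0,0]],"twist":[0,0,0,0,0,0,0,0]}'
python3 - <<'E'
from wr import *
shot('w9')
for o in ['dOb','lidS']: meas('w9',o,*O[o])
rectdish('w9',637,224,48)
held('w9')
E
```

```text
clock: 21.05
position: [534.2, 278.3, 438.7]
ee_rot: [-0.512, 0.859, 0.0, -0.001]
contact_force: [0.3, -0.5, -1.8]
gripper_width: 16.6
dOb top n1479 mid [639.7 222.8] circ 640.7,222.8 d144 rect [641.3 224.2] [ 82. 120.] a59.7 z48.4 
lidS top none
lidS grip none
rect angle 61.0 w [ 79.4 115. ] ctr [639.7 225.8] 1413
held tool-frame ext x -45.1 43.1 ymin -65.8 z [77.4 78.4 79.5]
slope deg [-0.03 -0.  ]
```

View pics/w9.png

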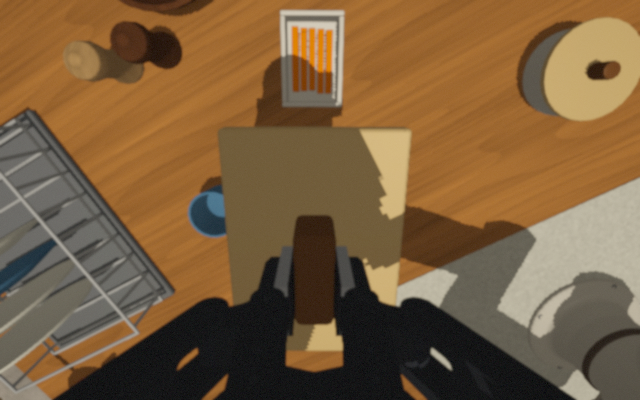

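The dish (281..344, 11..106) is now fully visible. It measures 79 x 115 with its long axis at 151°, centred at (639.7, 225.8), and the earlier view's far edge gives the same centre. The lid sits at (-1.0, -3.8) in the tool frame.

```bash
python3 -m crank '{"delta_pos":[[0,0,0],[0,0,0]],"twist":[0.0105,0]}' >/dev/null; python3 plan.py 639.7 225.8 170 -119
```

```text
t21.3 pos [534.7 278.7 438.4] yaw -119.1 tilt [-0.002 -0.002 -1.   ] F [ 0.3  0.2 -1. ] w17.0 j6 0.31
tool shift mm [  -5.5 -117.8  268.3] norm 293.0 rows>= 8.0
twist rad -0.001 rows>= 1.0
```

```bash
python3 -m crank '{"delta_pos":[[-0.0006,-0.016,0.02],[-0.0006,-0.0163,0.032],[-0.0006,-0.0163,0.035],[-0.0007,-0.0163,0.035],[-0.0007,-0.0163,0.035],[-0.0006,-0.0163,0.035],[0,-0.0162,0.032],[0,0,0.025]],"twist":[0,0,0,0,0,0,0,0]}'>/dev/null
python3 -m crank '{"delta_pos":[[0,0,0.017],[0,0,0],[0,0,0],[0,0,0]],"twist":[0,0,0,0]}'
python3 plan.py 639.7 225.8 137 -119
python3 - <<'E'
from wr import *
shot('w10')
held('w10')
E
```

```text
clock: 22.27
position: [636.7, 227.6, 175.2]
ee_rot: [-0.508, 0.862, -0.0, 0.001]
contact_force: [-0.1, 0.8, -0.1]
gripper_width: 16.4
t22.3 pos [636.7 227.6 175.2] yaw -119.0 tilt [ 0.002  0.001 -1.   ] F [-0.1  0.8 -0.1] w16.4 j6 0.48
tool shift mm [ 0.2 -3.5 38.2] norm 38.0 rows>= 1.0
twist rad 0.000 rows>= 1.0
held tool-frame ext x -45.1 43.0 ymin -65.5 z [77.4 78.5 79.5]
slope deg [-0.04 -0.  ]
```

View pics/w10.png

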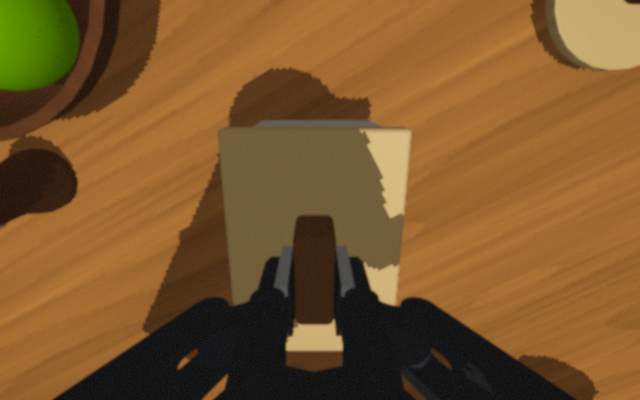

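```bash
python3 -m crank '{"delta_pos":[[0.001,0,0.01],[0,0,0.01],[0,0,0.007],[0,0,0.004],[0,0,0.003],[0,0,0.001],[0,0,0],[0,0,0]],"twist":[0,0,0,0,0,0,0,0]}'
python3 -m crank '{"delta_pos":[[0,0,0.001],[0,0,0.001],[0,0,0],[0,0,0],[0,0,0]],"twist":[0,0,0,0,0]}'
```

```text
clock: 22.98
position: [635.6, 226.4, 139.1]
ee_rot: [-0.508, 0.862, -0.0, 0.0]
contact_force: [0.4, -0.2, -0.9]
gripper_width: 16.9
clock: 23.4
position: [635.5, 226.4, 137.1]
ee_rot: [-0.507, 0.862, -0.0, 0.0]
contact_force: [0.2, -0.1, -1.6]
gripper_width: 16.7
```

```bash
python3 -m crank '{"delta_pos":[[0,0,0.0007],[0,0,0.0005],[0,0,0],[0,0,0],[0,0,0]],"twist":[0,0,0,0,0]}'
```

```text
clock: 23.82
position: [635.5, 226.4, 137.1]
ee_rot: [-0.508, 0.862, -0.0, 0.0]
contact_force: [-3.3, 0.5, 5.2]
gripper_width: 16.6
```

```bash
python3 -m crank '{"delta_pos":[[0,0,0],[0,0,0],[0,0,0],[0,0,-0.004],[0,0,-0.02],[0,0,-0.035],[0,0,-0.04],[0,0,-0.04]],"twist":[0,0,0,0,0,0,0,0]}' 0.6
python3 -m crank '{"delta_pos":[[0,0,-0.025],[0,0,0],[0,0,0]],"twist":[0,0,0]}'
python3 - <<'E'
from wr import *
shot('w11')
meas('w11','lidOb',639.7,225.8,58)
for o in ['lidS']: meas('w11',o,*O[o])
E
python3 plan.py 600 30 300 -119
```

```text
clock: 24.48
position: [635.1, 226.1, 275.7]
ee_rot: [-0.507, 0.862, -0.0, -0.001]
contact_force: [1.0, 1.0, 0.5]
gripper_width: 51.7
clock: 24.73
position: [635.8, 226.6, 302.3]
ee_rot: [-0.507, 0.862, 0.0, 0.002]
contact_force: [-0.2, -0.6, -1.1]
gripper_width: 50.9
lidOb top n9985 mid [639.8 225.4] circ 639.7,225.6 d150 rect [639.5 225.8] [ 88. 124.] a61.1 z58.6 
lidOb grip n926 mid [639.9 225.4] circ 639.9,225.2 d45 rect [640.3 225.7] [17. 43.] a61.6 z86.3 
lidS top n5603 mid [662.7  -4.7] circ 665.0,-2.6 d98 rect [658.5   1.1] [94. 68.] a60.1 z22.7 EDGE
lidS grip n608 mid [668.4  -4.3] circ 668.8,-4.4 d22 rect [668.8  -4.2] [21. 21.] a28.5 z50.4 
t24.8 pos [635.1 226.4 299.9] yaw -119.0 tilt [ 0.     0.001 -1.   ] F [-0.3 -0.  -1.1] w51.1 j6 0.48
tool shift mm [188.7 -64.5  -0.2] norm 199.0 rows>= 5.0
twist rad -0.000 rows>= 1.0
```

View pics/w11.png

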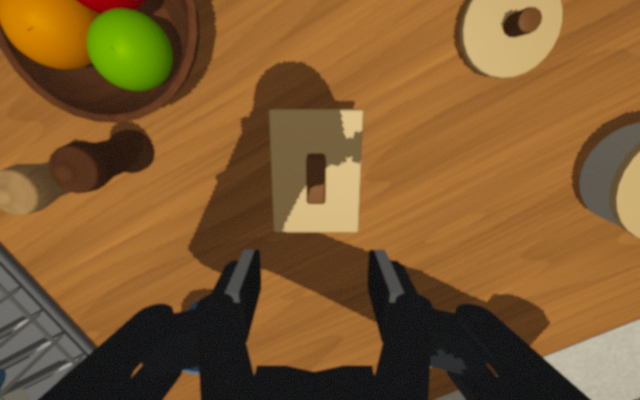

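Oblong lid home (58.6, centred). Last is the small round lid.

```bash
python3 plan.py 668 -4.5 300; python3 -m crank '{"delta_pos":[[0.026,-0.0195,0],[0.0265,-0.0203,0],[0.0265,-0.0203,0],[0.0265,-0.0203,0],[0.0265,-0.0203,0],[0.0265,-0.0203,0],[0.0265,-0.0203,0],[0,0,0]],"twist":[0,0,0,0,0,0,0,0]}'
python3 -m crank '{"delta_pos":[[0,0,0],[0,0,0]],"twist":[0,0]}'
python3 - <<'E'
from wr import *
shot('w12')
for o in ['lidS','dS']: meas('w12',o,*O[o])
E
python3 plan.py 668 -4.5 98
```

```text
t24.8 pos [635.1 226.4 299.9] yaw -119.0 tilt [ 0.     0.001 -1.   ] F [-0.3 -0.  -1.1] w51.1 j6 0.48
tool shift mm [ 185.9 -140.7   -0.3] norm 233.0 rows>= 6.0
clock: 25.45
position: [668.9, -9.3, 297.1]
ee_rot: [-0.505, 0.863, 0.0, -0.002]
contact_force: [0.9, -0.2, -0.8]
gripper_width: 51.4
clock: 25.62
position: [668.9, -4.0, 297.9]
ee_rot: [-0.507, 0.862, 0.001, -0.001]
contact_force: [-0.5, 1.1, -0.3]
gripper_width: 51.2
lidS top n5332 mid [669.4  -5.4] circ 669.2,-5.3 d94 rect [669.4  -5.4] [92. 93.] a62.4 z22.5 
lidS grip n371 mid [669.2  -5.4] circ 669.3,-5.5 d22 rect [669.4  -5.6] [21. 21.] a31.5 z50.3 
dS top n2279 mid [ 605.5 -242.7] circ 605.2,-242.7 d88 rect [ 605.4 -242.5] [85. 84.] a83.0 z56.0 
t25.7 pos [669.   -3.2 298.4] yaw -119.0 tilt [-0.002 -0.    -1.   ] F [0.4 0.7 0.6] w51.0 j6 0.83
tool shift mm [ 1.300e+00 -1.000e-01  2.004e+02] norm 200.0 rows>= 5.0
```

```bash
python3 -m crank '{"delta_pos":[[0.0018,-0.0013,0.03],[0,0,0.036],[0,0,0.036],[0,0,0.036],[0,0,0.03],[0,0,0.02],[0,0,0.008],[0,0,0]],"twist":[0,0,0,0,0,0,0,0]}'
python3 -m crank '{"delta_pos":[[0,0,0],[0,0,0]],"twist":[0,0]}'
python3 plan.py 669.3 -5.4 98.5
```

```text
clock: 26.33
position: [668.3, -5.0, 101.0]
ee_rot: [-0.508, 0.861, 0.001, -0.002]
contact_force: [-0.6, -0.6, 0.4]
gripper_width: 51.0
clock: 26.5
position: [670.7, -5.4, 105.8]
ee_rot: [-0.508, 0.861, -0.001, 0.002]
contact_force: [-0.6, 0.2, -0.2]
gripper_width: 51.2
t26.5 pos [670.7  -5.4 105.8] yaw -118.9 tilt [ 0.004  0.    -1.   ] F [-0.6  0.2 -0.2] w51.2 j6 0.83
tool shift mm [0.7 1.3 7.3] norm 7.0 rows>= 1.0
```

```bash
python3 -m crank '{"delta_pos":[[0,0.001,0.003],[0,0,0.002],[0,0,0],[0,0,0]],"twist":[0,0,0,0]}'
python3 -m crank '{"delta_pos":[[0,0,0],[0,0,0],[0,0,0],[0,0,0],[0,0,0]],"twist":[0,0,0,0,0]}' 0
python3 -m crank '{"delta_pos":[[0,0,-0.01],[0,0,-0.02],[0,0,-0.03],[0,0,-0.035],[0,0,-0.035],[0,0,-0.035],[0,0,-0.035],[0,0,0]],"twist":[0,0,0,0,0,0,0,0]}'
python3 plan.py 525 -200 300
```

```text
clock: 26.83
position: [668.7, -5.7, 99.2]
ee_rot: [-0.507, 0.862, -0.0, 0.0]
contact_force: [0.5, -0.7, -0.4]
gripper_width: 51.1
clock: 27.25
position: [668.9, -5.7, 99.1]
ee_rot: [-0.508, 0.862, -0.0, 0.0]
contact_force: [0.1, 0.2, 2.1]
gripper_width: 20.2
clock: 27.92
position: [671.2, -5.9, 308.8]
ee_rot: [-0.508, 0.861, -0.004, 0.007]
contact_force: [0.3, 0.4, 1.0]
gripper_width: 20.3
t27.9 pos [671.2  -5.9 308.8] yaw -118.9 tilt [ 0.016  0.    -1.   ] F [0.3 0.4 1. ] w20.3 j6 0.83
tool shift mm [240.7  34.1   6.3] norm 243.0 rows>= 6.0
```

```bash
python3 -m crank '{"delta_pos":[[0.03,0.004,0],[0.037,0.005,0],[0.038,0.005,0],[0.038,0.005,0],[0.038,0.005,0],[0.034,0.005,0],[0.025,0.003,0],[0,0,0]],"twist":[0,0,0,0,0,0,0,0]}'
python3 -m crank '{"delta_pos":[[0,0,0],[0,0,0]],"twist":[0,0]}'
python3 - <<'E'
from wr import *
shot('w13')
meas('w13','dS',605,-243,56)
A=held('w13')
h=cv2.convexHull(A[:,:2].astype(np.float32)).reshape(-1,2); h=h[h[:,1]<5]
c=np.linalg.lstsq(np.c_[2*h,np.ones(len(h))],(h**2).sum(1),rcond=None)[0]; print("circle",c[:2],np.sqrt(c[2]+c[0]**2+c[1]**2))
E
python3 plan.py 605 -243.5 175
```

```text
clock: 28.58
position: [521.1, -202.9, 299.1]
ee_rot: [-0.506, 0.863, 0.0, -0.001]
contact_force: [-0.1, 1.5, -0.6]
gripper_width: 20.0
clock: 28.75
position: [524.4, -199.9, 298.9]
ee_rot: [-0.507, 0.862, -0.0, 0.0]
contact_force: [0.7, 0.8, -0.2]
gripper_width: 20.0
dS top n2071 mid [ 605.4 -243. ] circ 605.1,-242.8 d86 rect [ 605.3 -243.1] [85. 84.] a60.9 z56.3 
held tool-frame ext x -47.5 45.5 ymin -46.9 z [75.5 76.5 77.6]
slope deg [ 0.01 -0.19]
circle [-1.08360747 -0.18775838] 46.64728319633917
t28.8 pos [ 524.7 -199.6  298.8] yaw -119.0 tilt [ 0.  0. -1.] F [-0.5  1.1 -1.6] w20.2 j6 1.14
tool shift mm [ -0.4 -91.5 123.8] norm 154.0 rows>= 4.0
```

View pics/w13.png

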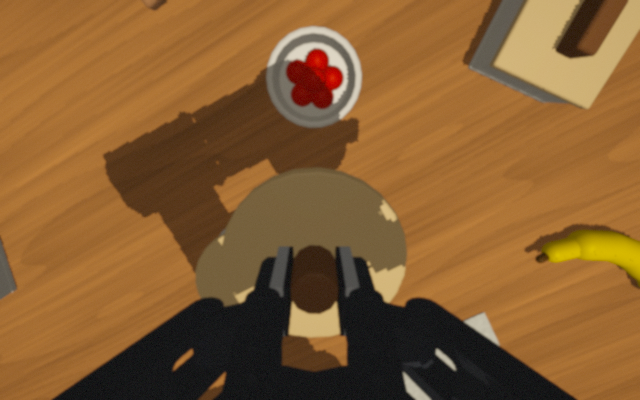

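The whole tomato dish is visible at (315,77), 86 across, centred at (605.2, -243).

```bash
python3 -m crank '{"delta_pos":[[0,-0.0228,0.01],[0,-0.0228,0.025],[0,-0.0228,0.03],[0,-0.0228,0.03],[0,0,0.019],[0,0,0.01],[0,0,0],[0,0,0]],"twist":[0,0,0,0,0,0,0,0]}'
python3 -m crank '{"delta_pos":[[0,0,0],[0,0,0]],"twist":[0,0]}'
python3 plan.py 605.2 -243 143
python3 - <<'E'
from wr import *
shot('w14')
E
```

```text
clock: 29.47
position: [604.5, -243.6, 175.0]
ee_rot: [-0.508, 0.861, -0.0, -0.0]
contact_force: [-0.5, 0.0, -0.7]
gripper_width: 19.8
clock: 29.63
position: [604.8, -244.0, 177.2]
ee_rot: [-0.508, 0.861, -0.001, 0.002]
contact_force: [0.4, 0.6, -1.8]
gripper_width: 19.9
t29.6 pos [ 604.8 -244.   177.2] yaw -119.0 tilt [ 0.004 -0.001 -1.   ] F [ 0.4  0.6 -1.8] w19.9 j6 1.20
tool shift mm [-1.   0.3 34.2] norm 34.0 rows>= 1.0
```

View pics/w14.png

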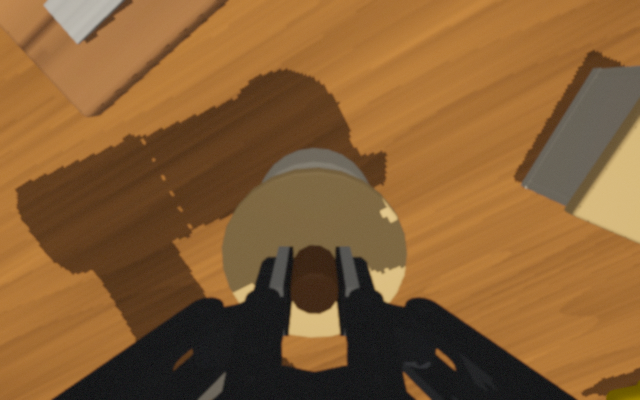

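The dish is centred behind the lid at (315,152), so I'll lower.

```bash
python3 -m crank '{"delta_pos":[[0,0,0.01],[0,0,0.01],[0,0,0.004],[0,0,0.003],[0,0,0.002],[0,0,0],[0,0,0],[0,0,0]],"twist":[0,0,0,0,0,0,0,0]}'
python3 -m crank '{"delta_pos":[[0,0,0.001],[0,0,0.001],[0,0,0],[0,0,0],[0,0,0]],"twist":[0,0,0,0,0]}'
```

```text
clock: 30.35
position: [604.3, -244.4, 146.0]
ee_rot: [-0.507, 0.862, -0.0, 0.0]
contact_force: [0.1, 0.5, -0.2]
gripper_width: 19.9
clock: 30.77
position: [604.1, -244.3, 143.8]
ee_rot: [-0.507, 0.862, -0.0, 0.0]
contact_force: [-0.7, 0.1, -1.1]
gripper_width: 20.2
```

```bash
python3 -m crank '{"delta_pos":[[0,0,0.0007],[0,0,0.0007],[0,0,0],[0,0,0],[0,0,0]],"twist":[0,0,0,0,0]}'
```

```text
clock: 31.18
position: [604.2, -244.3, 143.1]
ee_rot: [-0.508, 0.862, -0.0, 0.0]
contact_force: [-2.1, 0.8, 5.2]
gripper_width: 20.4
```

```bash
python3 -m crank '{"delta_pos":[[0,0,0],[0,0,0],[0,0,0],[0,0,-0.004],[0,0,-0.02],[0,0,-0.035],[0,0,-0.04],[0,0,-0.04]],"twist":[0,0,0,0,0,0,0,0]}' 0.6
python3 -m crank '{"delta_pos":[[0,0,-0.025],[0,0,0],[0,0,0],[0,0,0]],"twist":[0,0,0,0]}'
python3 - <<'E'
from wr import *
shot('w15')
meas('w15','lidS',605,-243,66)
meas('w15','lidL',456.5,-84,60)
for n in ["scene","side"]:
    p,d=imaging.get_image(n);cv2.imwrite(f"pics/{n}1.png",p);np.savez(f"pics/{n}1.npz",p=p,d=d)
    m=imaging.camera_model(n);C=cloud(m,d)
    for o,x,y,h in [('S',605,-243,66),('L',456,-84,60),('Sq',532,-454,62),('Ob',639.5,225.6,58),('cup',520,451,62)]:
        q=(np.hypot(C[...,0]-x,C[...,1]-y)<75)&(d>0)&(abs(C[...,2]-h)<4);P=C[q]
        if len(P)<10: print(n,o,'few');continue
        c=np.linalg.lstsq(np.c_[P[:,:2],np.ones(len(P))],P[:,2],rcond=None)[0]
        r=cv2.minAreaRect(P[:,:2].astype(np.float32)); print(n,o,np.round(r[0],1),np.round(r[1]),"z%.1f"%np.median(P[:,2]),"slope",np.degrees(c[:2]).round(2))
E
```

```text
clock: 31.85
position: [603.6, -244.3, 282.3]
ee_rot: [-0.508, 0.862, 0.001, -0.001]
contact_force: [1.8, -0.1, -0.3]
gripper_width: 51.0
clock: 32.18
position: [603.6, -244.1, 305.5]
ee_rot: [-0.507, 0.862, 0.001, -0.0]
contact_force: [0.2, 0.1, -0.4]
gripper_width: 51.4
lidS top n6487 mid [ 605.3 -243.3] circ 605.1,-243.2 d94 rect [ 605.4 -243.2] [93. 93.] a67.8 z66.6 
lidS grip n452 mid [ 605.4 -243.3] circ 605.4,-243.4 d21 rect [ 605.4 -243.5] [21. 20.] a61.6 z94.3 
lidL top n2967 mid [ 455.7 -109.7] circ 455.7,-115.1 d106 rect [ 452.9 -114.7] [75. 88.] a45.2 z60.5 
lidL grip n177 mid [457.8 -87.3] circ 457.3,-85.6 d20 rect [456.3 -88.6] [14. 20.] a71.4 z87.9 
scene S [ 603.5 -241.3] [92. 88.] z65.5 slope [-0.38  0.55]
scene L [456.3 -84.8] [124. 122.] z59.1 slope [ 0.11 -0.06]
scene Sq [ 529.8 -452.3] [104. 102.] z61.8 slope [-0.28 -0.58]
scene Ob [638.5 224.7] [ 90. 124.] z57.2 slope [0.56 0.67]
scene cup [523.5 452. ] [70. 70.] z60.8 slope [-0.19 -0.6 ]
side S [ 599.2 -245.9] [90. 91.] z65.0 slope [ 0.24 -0.08]
side L [450.7 -84.6] [124. 120.] z59.3 slope [ 0.07 -0.1 ]
side Sq [ 528.8 -455.5] [103. 102.] z62.0 slope [ 0.06 -1.38]
side Ob [633.9 222.8] [ 97. 124.] z57.1 slope [-0.03 -0.33]
side cup [521.  450.7] [70. 66.] z60.4 slope [-0.15 -0.03]
```

View pics/side1.png

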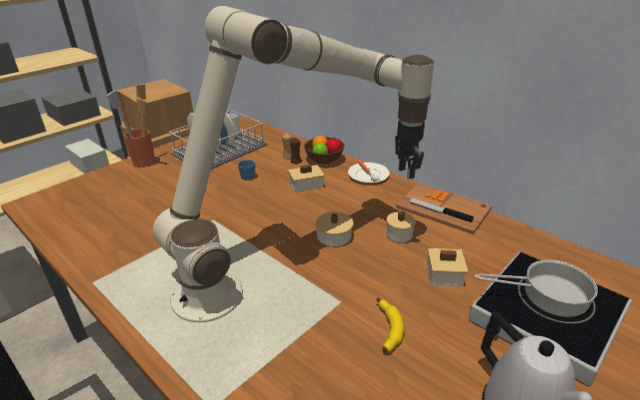

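View pics/scene1.png

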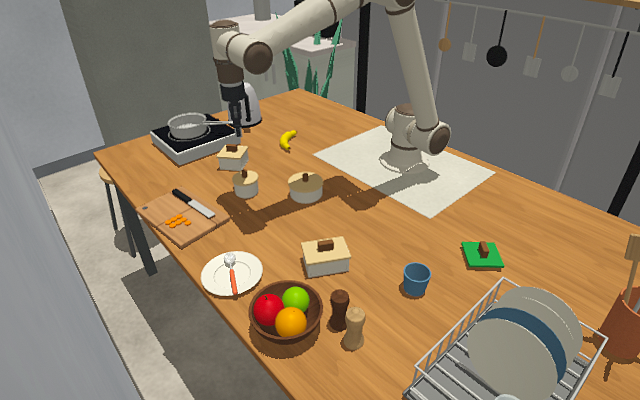

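In both views all four lids sit flat on their dishes: side (305,178), (334,228), (400,227), (447,265), with the cup at (247,169) unmoved. The side camera's -1.4° slope for the square lid disagrees with the other readings, so I'll check it against the wrist depth.

```bash
python3 - <<'E'
from wr import *
for t,x,y,h in [('w4',456.5,-84,60),('w7',532,-454.5,62),('w11',639.7,225.6,58),('w15',605.3,-243.3,66)]:
    p,d,s,m,C=load(t)
    P=C[(np.hypot(C[...,0]-x,C[...,1]-y)<42)&(d>0)&(abs(C[...,2]-h)<4)]
    c=np.linalg.lstsq(np.c_[P[:,:2],np.ones(len(P))],P[:,2],rcond=None)[0]; print(t,np.degrees(c[:2]).round(2))
z=np.load('pics/side1.npz'); C=cloud(imaging.camera_model('side'),z['d'])
P=C[(np.hypot(C[...,0]-529,C[...,1]+455)<42)&(abs(C[...,2]-62)<4)]
c=np.linalg.lstsq(np.c_[P[:,:2],np.ones(len(P))],P[:,2],rcond=None)[0]; print('side Sq inner',np.degrees(c[:2]).round(2))
E
```

```text
w4 [0.05 0.01]
w7 [0.02 0.02]
w11 [0.07 0.02]
w15 [ 0.12 -0.02]
side Sq inner [ 0.39 -2.14]
```

```bash
python3 - <<'E'
from wr import *
for n in('side','scene'):
    z=np.load(f'pics/{n}1.npz'); C=cloud(imaging.camera_model(n),z['d']); hs=cv2.cvtColor(z['p'],cv2.COLOR_BGR2HSV)
    q=(np.hypot(C[...,0]-529,C[...,1]+454)<60)&(abs(C[...,2]-62)<10)
    bam=(q&(hs[...,2]>170)&(hs[...,1]>70)).astype(np.uint8); bam=cv2.erode(bam,np.ones((3,3)))>0
    P=C[bam]; c=np.linalg.lstsq(np.c_[P[:,:2],np.ones(len(P))],P[:,2],rcond=None)[0]
    print(n,len(P),np.degrees(c[:2]).round(2),np.percentile(P[:,2],[2,50,98]).round(1))
E
```

```text
side 370 [-0.21 -2.19] [58.  62.2 66.2]
scene 100 [-0.23  0.01] [59.1 62.1 64.6]
```

```bash
python3 - <<'E'
from wr import *
meas('w15','lidSq',532,-454.5,62)
p,d,s,m,C=load('w15')
P=C[(np.hypot(C[...,0]-532,C[...,1]+454.5)<45)&(d>0)&(abs(C[...,2]-62)<6)]
c=np.linalg.lstsq(np.c_[P[:,:2],np.ones(len(P))],P[:,2],rcond=None)[0]; print(len(P),np.degrees(c[:2]).round(2),np.percentile(P[:,2],[2,50,98]))
E
```

```text
lidSq top n9420 mid [ 532.1 -454.6] circ 532.2,-454.6 d139 rect [ 532.3 -454.3] [102.  99.] a39.0 z62.5 
lidSq grip n1233 mid [ 532.8 -454.1] circ 532.5,-454.2 d45 rect [ 532.9 -454.2] [19. 44.] a37.9 z90.1 
5329 [ 0.05 -0.03] [61.02765128 62.54443663 64.55114976]
```

The latest wrist picture shows the square lid level, with a 0.05° slope and its top at 62.5. The side camera's slope is therefore depth noise, and I'm handing in.

```bash
python3 -c "
from bench import job_done
print(job_done())"
```

```text
the job is handed in; nothing more can be done
None
```

All four lids are on their own dishes and the job is handed in. I picked each one up by its grip, lowered it until the wrist force rose to about 5 N with no further travel, then released it. The arm's clock stood at about 32 s of the 115 s allowed.

| Lid | Board top, measured (mm) | Board top when home (mm) | Tilt (wrist camera) |
|---|---|---|---|
| Large round | 60.6 | 60 | 0.05° or less |
| Square | 62.6 | 62 | 0.05° or less |
| Oblong | 58.6 | 58 | 0.07° |
| Small round | 66.6 | 66 | 0.12° |

- **Fit:** each lid's centre is within about 1–2 mm of its dish's measured centre, inside the 7 mm of play.
- **Surroundings:** in the final scene and side views the dishes stand where they were. The cup is unmoved within about 2 mm, the noise of those cameras. The green look-alike was not touched.
- **Checks that disagreed:** the side camera's depth gave the square lid a slope of 1.4–2.2°. Two wrist views showed it level (0.05° or less), and the scene camera showed under 0.6°. I took the side reading as depth noise. The scene and side cameras also placed things a few millimetres away from where the wrist camera did, so I used the wrist camera for all grasping and placing.

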